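Lock the bayonet stopper into the decanter

TASK

Take the stopper off the slate coaster, set it in the decanter's steel collar so that its two lugs drop into the slots, press it down against the spring and twist it a quarter turn clockwise until it clicks up into its lock, then let go of it. It is crystal: find the slots by feel, never force it (stay well under 30 N), and leave everything else on the shelf where it is.

Things in the scene. Friction and masses are not known exactly. Their poses are not given: they have to be found in the camera images.
- decanter: Empty cut-glass decanter, 120 mm wide, in a round oak base (radius 72 mm, 14 mm high) screwed to the shelf: it does not move. Origin: centre of the base's underside; z up on its axis. On the neck a steel bayonet collar, outside radius 31 mm, tight (it does not turn), its flat top 150 mm above the origin. The slots lie within 0.3 rad of the decanter's x axis (see collar_top).
- collar_top (a point): Centre of the collar's top face; its axes are the decanter's. Seen from above: a bore of radius 17 mm with two opposite slots, 11 mm wide, out to radius 26.5 mm. Nominally they lie along +x and -x, but the collar was fitted by hand: they lie up to 0.3 rad either way, which NO reading shows. Feel for them (rest the lugs lightly on the face, turn until they drop in) or look.
- collar_notch (a point): On the axis, at the roof of the lock notches, 3 mm below the collar top. Each slot runs straight down; its anticlockwise side is a solid wall; clockwise (seen from above) a passage opens below a 6 mm thick flange. 1.57 rad clockwise from the slots the lugs meet an end wall; there, 12 mm wide, the flange is 3 mm thick: the notch that catches the lugs when the spring lifts them (the click).
- seal_rest (a point): Fixed point: top of the black sprung seal disc (radius 12.5 mm) in the bore when nothing presses it, 5 mm below the collar top. It travels 14 mm down to a hard stop and pushes the stopper's underside up with 3 N at the top, 6.5 N at 7 mm, 10 N at 14 mm of travel.
- stopper: Stopper, 76 mm tall, 120 to 195 g, upright on the coaster. Origin: centre of its underside, z up. Steel stem, radius 15 mm, 0 to 28 mm, foot chamfered. Half a turn makes no difference. Height of its origin above the decanter's: lugs on the collar top 146 mm; lugs free to turn below the flange 135 mm or less; hard down 131 mm; locked 138 mm. Let go unlocked in the slots it rises to about 145 mm.
- stopper_lugs (a point): On the stopper's axis at the top of the lugs, 9 mm above its underside. Two opposite steel lugs stick out along the stopper's +x and -x to radius 23 mm; each is 8 mm wide and 5 mm high (4 to 9 mm above the underside).
- stopper_grip (a point): Middle of the stopper's upright flat glass grip, 58 mm above its underside. The grip reaches from 34 to 76 mm: 40 mm wide along the stopper's x (it points the way the lugs point), 14 mm thick along its y, to be pinched across the 14 mm. Below it a glass disc, radius 20 mm, from 28 to 34 mm.
- coaster: Square grey slate coaster, 100 x 100 x 8 mm, fixed to the shelf; origin at the centre of its underside. The stopper stands on its top (8 mm).
- tumbler_a: Bystander: heavy glass tumbler, 82 mm across, 88 mm tall, upright; origin under its centre.
- tumbler_b: Bystander: a second tumbler just like it.
- jigger: Bystander: steel double-cone jigger, 44 mm across, 84 mm tall, upright; origin under its centre.
- spoon: Bystander: steel spoon, 190 mm long, lying flat along its x.
- nutbowl: Bystander: wooden bowl, 120 mm across, 45 mm tall; origin under its centre.
- candle: Bystander: low brass candle holder, 90 mm across, 70 mm tall, upright; origin under its centre.
- oakbox: Equipment: small oak cabinet, 200 x 260 mm, 110 mm tall, fixed, its hinged lid half open (hinge on its +x side, the raised lid reaches about 310 mm above the shelf); origin under its centre.
- oaklid_handle (a point): Grip of the oak cabinet's half-open lid; the lid stays where it is left. Not to be touched.
Mind the look-alikes: they are no part of the job. Leave any green or orange look-alike of the decanter alone.

How it is judged:
By the outcome, as a careful person would: the job done as asked, in the order asked, and still so for the second after the job is handed in, with the robot touching nothing.
It also fails if it takes over 72 s, if anything falls off the work surface, if the arm or the gripper's body presses on something with over 40 N, if the wrist force passes 120 N, or if a joint passes its speed limit or range.

ROBOT

A 6-joint arm with a two-finger parallel gripper is mounted at the origin on the work surface. World frame = base frame: x ahead of the robot, y to its left, z up, the work surface at z = 0. Lengths are in m, angles in rad, forces in N, time in s.
With the tool pointing down it reaches from about 0.3 to 0.85 m from the base axis. Payload 5.4 kg.
Tool frame: the origin (TCP) lies midway between the tips of the shut fingers; the grasp point (between the pads) lies r.grasp_offset behind it (r.grasp_offset is the distance from the TCP to the grasp point, in m); y points along the fingers, z is the direction in which the jaws open and shut, and the axes are right-handed (so a half turn about y gives the same grasp; the last joint's range is limited). The gripper opens to 85 mm and grips with 20 to 120 N. Pads are 22 mm wide; open, the fingers measure 114 mm over their backs; the gripper's body (76 mm by 85 mm) begins 54 mm behind the grasp point. The pads swing forward as they close: fully open they stand 13 mm farther back than shut.
Start: joints at [1.07, 0.158, 1.597, -0, 1.386, -0.21], TCP at [0.165, 0.551, 0.231] pointing down, gripper open.
Joint ranges: [-2.91, 2.91], [-0.94, 2.29], [0.18, 2.7], [-1.29, 4.43], [0.17, 2.64], [-3, 3]. Speed limits (rad/s): [2.57, 2.57, 3.14, 3.14, 3.14, 3.14].

INTERFACE

Orientations are given as a unit quaternion [x, y, z, w].
In Python, from rig import monitor, viewer, job, r gives the robot as it stands.
- The arm moves only by the tool jog_arm, never from a script. Its argument "motion" is a list of rows, each a list of 6 numbers: the shift along the tool's x, y, z each as a share of 0.1 m, from -1 to 1, then the turn, a rotation vector about the tool's x, y, z each as a share of 90 degrees, from -1 to 1. A call has exactly 5 rows; each row is the pose to reach, as a shift and turn from the pose commanded when the call began, along the tool's axes at that moment; what a row does not reach only later rows make up. A row lasts 1/10 s, in which the tool goes at most 50 mm and 8.59 degrees, less where a joint would pass 70% of its speed; a pose out of reach is approached as far as the arm can. A call with a number of a shift or a turn outside -1 to 1 is refused whole. A call with a gripper value outside its range is refused whole. "jaw" is the opening, from -1 (shut) to 1 (fully open), so that 0 is half open, set as the call begins (left out, the last holds). The fingers move at their own pace and stop on an object; the grip force is fixed at half the most. Time passes only in rows, so rows that repeat a pose let the fingers close, or fill a call up. It gives the time, the measured TCP pose, the force and the opening at its end, in the units of the state.
- monitor.sense(): the state, without advancing time (a new reading comes with each control period).
- viewer.read_camera(name): name is "scene" or "top" or "wrist"; returns a dict with "img" (384x512x3 uint8, blue, green, red), "z_map" (384x512 float32, m along the optical axis (not along the pixel's ray), 0 where there is no reading), "K" (3x3 intrinsics, pixels), "rvec" (rotation vector, rad) and "tvec" (3), from world to camera coordinates, as OpenCV has them. Camera axes: x right, y down, z forward; pixel columns grow to the right and rows downward; lengths in m; the calibration is good to about 2 mm. A picture is of the moment at which its call begins.
- job.job_done(): hands the job in, once; it reports no verdict.
Trained networks look in the newest picture that a camera, given by its name, has taken for a name from the list of things; names that differ only in an ending like _2 or _b are one class to them, and where a whole thing is asked for, a point or a joint stands for the part that bears it (a point fixed in the world has none). Each returns a list of dicts, best first, with "score" (0 to 1); they miss things now and then, are a little off and sometimes report something else, mostly with a low value. They report only what shows in the picture. A call takes as long as a camera call. They do not tell look-alikes from the thing itself.
- viewer.boxes_of(camera, label): "point" ([x, y, z] in m, in world coordinates, good to about 4 mm: the middle of the surface that is visible of it).
- viewer.tip_of(camera, label): "point" ([x, y, z] in m, in world coordinates, good to about 4 mm: a listed point, or the origin of a listed thing).
The state is a dict: "clock": time; "joint_pos": joint angles; "qvel": joint speeds; "effort": joint torques, N m; "tcp_pos": TCP position; "tcp_rot": TCP orientation; "ft_force": force on the tool from outside, world axes, zero at the start; "wrist_torque": the same for the moment, N m; "gripper_width": opening from 0.0 (shut) to 1.0 (fully open).
Only numpy, scipy, OpenCV 4.12 (cv2) and the standard library are available. Lean on these libraries where they do the work, as an engineer would, in place of code of your own. Each camera call takes 0.05 s, during which the arm holds its last target. There are 200 camera calls.

## Working session

There is one attempt and no reset: what is moved stays moved. The work goes in short steps, Python scripts to look and compute and a tool call to move; the robot and the scene stay as the last step left them, time stands still between calls to the robot, and variables do not carry over. Pictures are saved under pics/ and viewed, on a budget of 10 in all, crops included, one or two more only if the job needs it, and the job is handed in when it is done.

Besides the shell and the picture viewer there is one more tool, called after "Request:" in YAML: its name, and indented under it one key for each argument. jog_arm: Moves the arm, as the interface text tells. Shift numbers are shares of 0.1 m and turn numbers shares of 90 degrees, none past 1 either way. Its arguments: {"type":"object","properties":{"motion":{"type":"array"},"jaw":{"type":"number"}},"required":["motion"]}

```bash
ls; mkdir -p pics; cat > h.py <<'E'
import numpy as np, cv2
from rig import monitor, viewer, job, r
from scipy.spatial.transform import Rotation as R
def cam(n):
    c=viewer.read_camera(n); c['R']=cv2.Rodrigues(np.array(c['rvec'],float))[0]; c['t']=np.array(c['tvec'],float).ravel(); return c
def px(c,p):
    q=c['K']@(c['R']@np.array(p)+c['t']); return np.round(q[:2]/q[2]).astype(int)
def cloud(c):
    z=c['z_map']; v,u=np.indices(z.shape); K=c['K']
    P=np.stack([(u-K[0,2])/K[0,0]*z,(v-K[1,2])/K[1,1]*z,z],-1)
    return (P-c['t'])@c['R']
def ray(c,u,v,z):  # intersect pixel ray with world plane z
    d=c['R'].T@np.linalg.solve(c['K'],[u,v,1.]); o=-c['R'].T@c['t']; return o+d*(z-o[2])/d[2]
def st():
    s=monitor.sense(); return s
E
python3 - <<'E'
from h import *
s=st(); print({k:np.round(v,3) for k,v in s.items()}, r.grasp_offset)
print(R.from_quat(s['tcp_rot']).as_matrix().round(3))
ims=[]
for n in ['scene','top']:
    c=cam(n); ims.append(c['img']); print(n,(-c['R'].T@c['t']).round(3))
    for l in ['decanter','collar_top','stopper','stopper_grip','stopper_lugs','coaster','oakbox']:
        print(l,[(np.round(d['point'],3),px(c,d['point']),round(d['score'],2)) for d in viewer.tip_of(n,l)])
    cv2.imwrite(f'pics/{n}0.png',cv2.resize(c['img'],(800,600)))
E
```

```text
pics
{'clock': np.float64(0.0), 'joint_pos': array([ 1.07 ,  0.159,  1.598, -0.   ,  1.386, -0.21 ]), 'qvel': array([ 0.001, -0.   ,  0.001, -0.   ,  0.   , -0.   ]), 'effort': array([-3.0000e-03, -3.9600e+01, -3.3142e+01, -1.0000e-03,  9.0000e-03,
        0.0000e+00]), 'tcp_pos': array([0.165, 0.55 , 0.23 ]), 'tcp_rot': array([ 0.7  , -0.103,  0.102, -0.699]), 'ft_force': array([-0.335, -0.983,  0.132]), 'wrist_torque': array([0.003, 0.001, 0.012]), 'gripper_width': np.float64(1.003)} 0.0187
[[ 0.958 -0.001  0.287]
 [-0.287 -0.002  0.958]
 [-0.    -1.    -0.002]]
scene [1.229 0.404 0.829]
decanter [(array([ 0.205, -0.364, -0.001]), array([214, 151]), 0.89), (array([ 0.577, -0.588,  0.001]), array([107, 179]), 0.83), (array([ 0.32 , -0.213,  0.002]), array([229, 176]), 0.76), (array([ 0.412, -0.431,  0.001]), array([169, 170]), 0.75), (array([ 0.542, -0.208,  0.   ]), array([194, 210]), 0.73), (array([ 0.544, -0.209,  0.144]), array([190, 177]), 0.52)]
collar_top [(array([ 0.548, -0.213,  0.147]), array([188, 176]), 0.88), (array([ 0.403, -0.427,  0.151]), array([167, 136]), 0.86), (
[... 990 characters left out ...]
ray([ 0.583, -0.59 ,  0.151]), array([398, 166]), 0.84), (array([ 0.544, -0.207,  0.147]), array([305, 174]), 0.76), (array([ 0.325, -0.211,  0.15 ]), array([306, 227]), 0.7), (array([ 0.203, -0.365,  0.147]), array([345, 259]), 0.69), (array([ 0.409, -0.426,  0.149]), array([359, 207]), 0.67)]
stopper [(array([0.523, 0.188, 0.006]), array([213, 183]), 0.61)]
stopper_grip [(array([0.524, 0.188, 0.064]), array([211, 181]), 0.64)]
stopper_lugs [(array([ 0.723, -0.154,  0.002]), array([290, 141]), 0.49), (array([0.526, 0.186, 0.019]), array([213, 182]), 0.48)]
coaster [(array([ 0.525,  0.2  , -0.   ]), array([210, 183]), 0.75)]
oakbox [(array([ 0.614,  0.503, -0.   ]), array([144, 162]), 0.84)]
```

View pics/scene0.png

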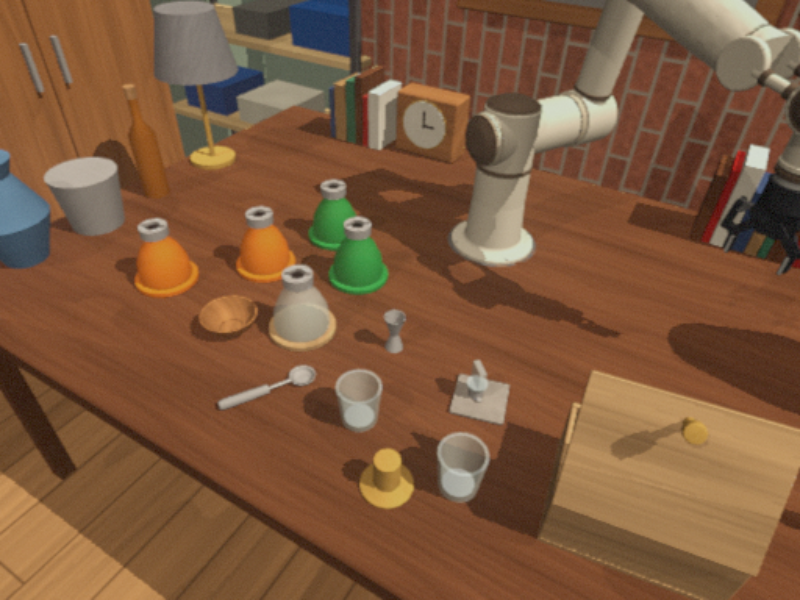

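View pics/top0.png

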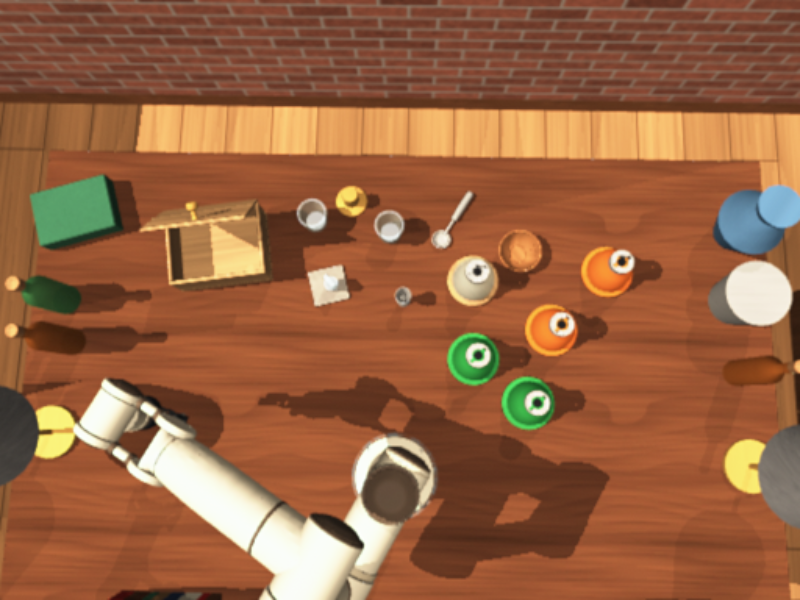

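The scene view shows the clear decanter with oak base at about (194,210) in raw scene pixels. The look-alikes are green at (214,151) and (229,176), and orange at (107,179) and (169,170). The stopper on the grey coaster is at (305,245), and the small thing near it, the jigger, is at about (252,212). By the description I choose the clear decanter at (0.544, -0.21) and the stopper at (0.524, 0.19). The top view agrees. I'll move over the stopper for a close look.

Request:
jog_arm:
  motion:
    - [0.25,-0.05,-0.15,0,0,0]
    - [0.5,-0.1,-0.3,0,0,0]
    - [0.75,-0.15,-0.45,0,0,0]
    - [1,-0.2,-0.6,0,0,0]
    - [1,-0.2,-0.6,0,0,0]

```text
clock: 1.3
tcp_pos: [0.2457, 0.4633, 0.2523]
tcp_rot: [-0.699, 0.103, -0.104, 0.7]
ft_force: [-0.0, 0.3, 0.2]
gripper_width: 1.004
```

Request:
jog_arm:
  motion:
    - [0.25,-0.05,-0.15,0,0,0]
    - [0.5,-0.1,-0.3,0,0,0]
    - [0.75,-0.15,-0.45,0,0,0]
    - [1,-0.2,-0.6,0,0,0]
    - [1,-0.2,-0.6,0,0,0]

```text
clock: 1.8
tcp_pos: [0.3239, 0.3774, 0.2721]
tcp_rot: [-0.699, 0.103, -0.104, 0.7]
ft_force: [0.7, 1.3, -0.8]
gripper_width: 1.002
```

Request:
jog_arm:
  motion:
    - [0.25,-0.05,-0.15,0,0,0]
    - [0.5,-0.1,-0.3,0,0,0]
    - [0.75,-0.15,-0.45,0,0,0]
    - [1,-0.2,-0.6,0,0,0]
    - [1,-0.2,-0.6,0,0,0]

```text
clock: 2.3
tcp_pos: [0.4023, 0.2915, 0.2918]
tcp_rot: [-0.699, 0.103, -0.104, 0.7]
ft_force: [-0.7, 0.5, 0.5]
gripper_width: 0.996
```

Request:
jog_arm:
  motion:
    - [0.25,-0.05,-0.15,0,0,0]
    - [0.5,-0.1,-0.3,0,0,0]
    - [0.75,-0.15,-0.45,0,0,0]
    - [1,-0.2,-0.6,0,0,0]
    - [1,-0.2,-0.6,0,0,0]

```text
clock: 2.8
tcp_pos: [0.4806, 0.2056, 0.3114]
tcp_rot: [-0.699, 0.103, -0.104, 0.7]
ft_force: [-0.7, 0.9, 0.8]
gripper_width: 1.002
```

```bash
python3 - <<'E'
from h import *
c=cam('wrist'); o=-c['R'].T@c['t']; print('cam',o.round(3),'fwd',c['R'][2].round(3))
for l in ['stopper','stopper_grip','stopper_lugs','coaster']:
    print(l,[(np.round(d['point'],3),px(c,d['point']),round(d['score'],2)) for d in viewer.tip_of('wrist',l)])
P=cloud(c); ok=c['z_map']>0
for lo,hi in [(.06,.1),(.03,.055),(.045,.095),(.003,.015)]:
    m=ok&(P[...,2]>lo)&(P[...,2]<hi)&(np.hypot(P[...,0]-.524,P[...,1]-.189)<(.04 if lo>.01 else .09))
    q=P[m]
    if len(q)<10: print(lo,len(q)); continue
    rr=cv2.minAreaRect(q[:,:2].astype(np.float32)*1000); print(lo,hi,len(q),q.mean(0).round(4),np.round(rr[0],1),np.round(rr[1],1),rr[2],'ztop',np.percentile(q[:,2],[50,95]).round(4))
cv2.imwrite('pics/w1.png',cv2.resize(c['img'],(768,576)))
E
```

```text
cam [0.418 0.225 0.454] fwd [ 0.25  -0.076 -0.965]
stopper [(array([0.526, 0.188, 0.01 ]), array([249, 187]), 0.59)]
stopper_grip [(array([0.525, 0.189, 0.065]), array([249, 198]), 0.59)]
stopper_lugs [(array([0.525, 0.188, 0.016]), array([249, 188]), 0.79)]
coaster [(array([0.523, 0.196, 0.002]), array([254, 183]), 0.91)]
0.06 0.1 558 [0.5215 0.1905 0.0796] [523.6 189.7] [40.  14.1] 44.24179458618164 ztop [0.0825 0.0844]
0.03 0.055 330 [0.5156 0.1964 0.0429] [520.  189.4] [32.9 37.9] 16.166608810424805 ztop [0.0416 0.0525]
0.045 0.095 651 [0.5209 0.1908 0.0758] [523.6 189.7] [40.  14.2] 44.052734375 ztop [0.0822 0.0844]
0.003 0.015 4410 [0.52   0.2041 0.0073] [524.4 200.5] [100.1 100.1] 14.642531394958496 ztop [0.0073 0.0087]
```

View pics/w1.png

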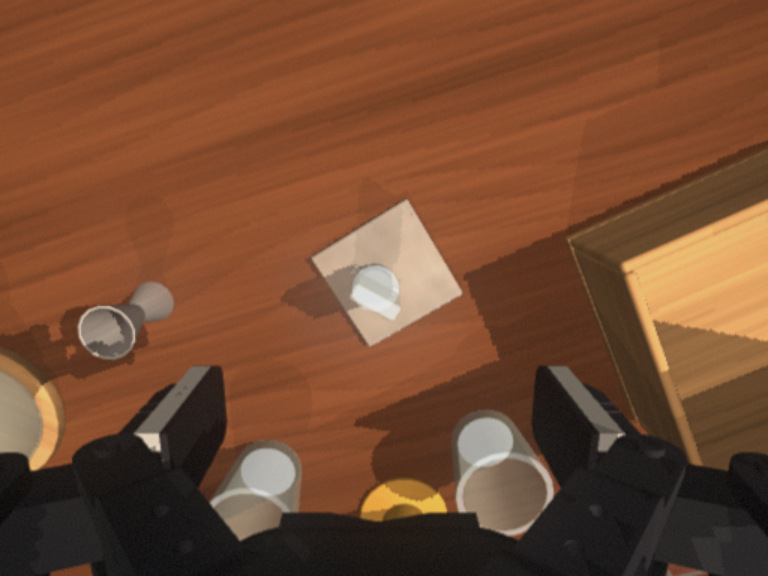

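The wrist view shows the stopper's grip at about (375,298) of 768 x 576, in the middle of the slate coaster. The jigger is at (105,330), and the tumblers and candle are at the bottom. The depth gives a grip top of 40 x 14 mm at (0.5236, 0.1897), with its long axis at 44° and its top at 0.084. That matches 8+76 mm, so the choice is confirmed. Next I work out the approach.

```bash
cat >> h.py <<'E'
def plan(p,zyaw,verbose=True):
    "shift (x0.1 m) and turn (x90 deg) in present tool axes to reach TCP p with tool down, jaw axis at zyaw deg"
    s=st(); M=R.from_quat(s['tcp_rot']); a=np.radians(zyaw)
    z=np.array([np.cos(a),np.sin(a),0]); y=np.array([0,0,-1.]); x=np.cross(y,z)
    T=R.from_matrix(np.stack([x,y,z],1))
    d=M.inv().apply(np.array(p)-s['tcp_pos'])/.1; w=(M.inv()*T).as_rotvec()/(np.pi/2)
    zz=M.as_matrix()[:,2]
    print('tcp',s['tcp_pos'].round(4),'zyaw',np.degrees(np.arctan2(zz[1],zz[0])).round(2),'shift',d.round(3),'turn',w.round(3),'j',s['joint_pos'].round(2))
E
python3 - <<'E'
from h import *
plan([.5236,.1897,.15],134.1)
E
```

```text
tcp [0.4783 0.2076 0.3109] zyaw 73.44 shift [ 0.486  1.609 -0.042] turn [-0.    -0.674 -0.001] j [ 0.18 -0.02  1.63  0.    1.53 -1.1 ]
```

Request:
jog_arm:
  motion:
    - [0.1,0.2,0,0,-0.095,0]
    - [0.2,0.4,-0.01,0,-0.19,0]
    - [0.3,0.6,-0.02,0,-0.285,0]
    - [0.4,0.8,-0.03,0,-0.38,0]
    - [0.486,1,-0.042,0,-0.475,0]

```text
clock: 3.55
tcp_pos: [0.5242, 0.1892, 0.2104]
tcp_rot: [-0.688, -0.162, 0.162, 0.688]
ft_force: [-0.6, -0.1, 0.1]
gripper_width: 1.003
```

Request:
jog_arm:
  motion:
    - [0,0.15,0,0,-0.095,0]
    - [0,0.3,0,0,-0.19,0]
    - [0,0.4,0,0,-0.2,0]
    - [0,0.4,0,0,-0.2,0]
    - [0,0.4,0,0,-0.2,0]

```text
clock: 4.05
tcp_pos: [0.5246, 0.1888, 0.1718]
tcp_rot: [0.656, 0.265, -0.265, -0.656]
ft_force: [0.5, -0.1, 0.3]
gripper_width: 0.995
```

```bash
python3 - <<'E'
from h import *
c=cam('wrist'); P=cloud(c); ok=c['z_map']>0
m=ok&(P[...,2]>.07)&(P[...,2]<.1)&(np.hypot(P[...,0]-.524,P[...,1]-.189)<.03)
q=P[m]; rr=cv2.minAreaRect(q[:,:2].astype(np.float32)*1000); print(len(q),np.round(rr[0],1),np.round(rr[1],1),rr[2],'ztop',np.percentile(q[:,2],[50,95]).round(4))
plan([.5236,.1897,.0485],134.1)
E
```

```text
1113 [523.6 189. ] [39.3 13.7] 44.002376556396484 ztop [0.0832 0.0844]
tcp [0.525  0.1887 0.1722] zyaw 134.0 shift [-0.005  1.237  0.018] turn [ 0.001 -0.001  0.001] j [ 0.13  0.17  1.71  0.    1.27 -2.21]
```

Request:
jog_arm:
  motion:
    - [0,0.25,0.013,0,0,0]
    - [0,0.5,0.013,0,0,0]
    - [0,0.75,0.013,0,0,0]
    - [0,0.9,0.013,0,0,0]
    - [0,1,0.013,0,0,0]

```text
clock: 4.6
tcp_pos: [0.5237, 0.1893, 0.0708]
tcp_rot: [-0.655, -0.265, 0.265, 0.656]
ft_force: [-0.1, -0.1, 0.1]
gripper_width: 1.002
```

Request:
jog_arm:
  motion:
    - [0,0.1,0,0,0,0]
    - [0,0.18,0,0,0,0]
    - [0,0.23,0,0,0,0]
    - [0,0.23,0,0,0,0]
    - [0,0.23,0,0,0,0]

```text
clock: 5.1
tcp_pos: [0.5241, 0.1893, 0.0487]
tcp_rot: [0.655, 0.266, -0.265, -0.655]
ft_force: [0.2, -0.1, -0.5]
gripper_width: 1.004
```

Request:
jog_arm:
  motion:
    - [0,0,0,0,0,0]
    - [0,0,0,0,0,0]
    - [0,0,0,0,0,0]
    - [0,0,0,0,0,0]
    - [0,0,0,0,0,0]
  jaw: -1

```text
clock: 5.6
tcp_pos: [0.5238, 0.1892, 0.0485]
tcp_rot: [0.655, 0.265, -0.265, -0.655]
ft_force: [-1.6, -1.0, 3.5]
gripper_width: 0.152
```

Request:
jog_arm:
  motion:
    - [0,0,0,0,0,0]
    - [0,0,0,0,0,0]
    - [0,0,0,0,0,0]
    - [0,0,0,0,0,0]
    - [0,0,0,0,0,0]

```text
clock: 6.1
tcp_pos: [0.5239, 0.1892, 0.0485]
tcp_rot: [0.655, 0.266, -0.265, -0.655]
ft_force: [-0.1, 0.1, 1.9]
gripper_width: 0.156
```

Request:
jog_arm:
  motion:
    - [0,-0.1,0,0,0,0]
    - [0,-0.3,0,0,0,0]
    - [0,-0.55,0,0,0,0]
    - [0,-0.8,0,0,0,0]
    - [0,-1,0,0,0,0]

```text
clock: 6.6
tcp_pos: [0.5237, 0.1893, 0.15]
tcp_rot: [0.655, 0.266, -0.265, -0.655]
ft_force: [-0.0, 0.6, -1.3]
gripper_width: 0.155
```

Request:
jog_arm:
  motion:
    - [0,-0.2,0,0,0.095,0]
    - [0,-0.4,0,0,0.19,0]
    - [0,-0.6,0,0,0.285,0]
    - [0,-0.8,0,0,0.38,0]
    - [0,-1,0,0,0.475,0]

```text
clock: 7.1
tcp_pos: [0.5231, 0.1892, 0.2491]
tcp_rot: [0.707, 0.006, -0.006, -0.707]
ft_force: [0.3, 0.3, -1.6]
gripper_width: 0.158
```

Request:
jog_arm:
  motion:
    - [0.06,-0.01,-0.25,0,0,0]
    - [0.12,-0.02,-0.5,0,0,0]
    - [0.18,-0.03,-0.75,0,0,0]
    - [0.265,-0.04,-1,0,0,0]
    - [0.265,-0.04,-1,0,0,0]

```text
clock: 7.6
tcp_pos: [0.553, 0.0872, 0.2524]
tcp_rot: [0.707, 0.007, -0.007, -0.707]
ft_force: [-0.3, 0.4, -1.2]
gripper_width: 0.155
```

Request:
jog_arm:
  motion:
    - [0.06,-0.01,-0.25,0,0,0]
    - [0.12,-0.02,-0.5,0,0,0]
    - [0.18,-0.03,-0.75,0,0,0]
    - [0.265,-0.04,-1,0,0,0]
    - [0.265,-0.04,-1,0,0,0]

```text
clock: 8.1
tcp_pos: [0.5816, -0.0116, 0.2563]
tcp_rot: [0.707, 0.007, -0.007, -0.707]
ft_force: [0.6, -0.4, -2.2]
gripper_width: 0.153
```

Request:
jog_arm:
  motion:
    - [0.06,-0.01,-0.25,0,0,0]
    - [0.12,-0.02,-0.5,0,0,0]
    - [0.18,-0.03,-0.75,0,0,0]
    - [0.265,-0.04,-1,0,0,0]
    - [0.265,-0.04,-1,0,0,0]

```text
clock: 8.6
tcp_pos: [0.6104, -0.1104, 0.2601]
tcp_rot: [0.707, 0.007, -0.008, -0.707]
ft_force: [0.1, 0.4, -1.7]
gripper_width: 0.152
```

Request:
jog_arm:
  motion:
    - [0.06,-0.01,-0.25,0,0,0]
    - [0.12,-0.02,-0.5,0,0,0]
    - [0.18,-0.03,-0.75,0,0,0]
    - [0.265,-0.04,-0.9,0,0,0]
    - [0.265,-0.04,-0.9,0,0,0]

```text
clock: 9.1
tcp_pos: [0.639, -0.1983, 0.2639]
tcp_rot: [-0.707, -0.008, 0.008, 0.707]
ft_force: [-0.0, 0.6, -2.8]
gripper_width: 0.156
```

```bash
python3 - <<'E'
from h import *
c=cam('wrist'); 
for l in ['collar_top','decanter','stopper','stopper_lugs']:
    print(l,[(np.round(d['point'],3),px(c,d['point']),round(d['score'],2)) for d in viewer.tip_of('wrist',l)])
P=cloud(c); ok=c['z_map']>0
m=ok&(P[...,2]>.143)&(P[...,2]<.157)&(np.hypot(P[...,0]-.544,P[...,1]+.21)<.045)
q=P[m]; rr=cv2.minEnclosingCircle(q[:,:2].astype(np.float32)*1000); print(len(q),rr,np.percentile(q[:,2],[5,50,95]).round(4))
u,v=px(c,[.544,-.21,.15]); print(u,v); np.savez('w2.npz',img=c['img'],z=c['z_map'],K=c['K'],R=c['R'],t=c['t'])
cv2.imwrite('pics/w2.png',np.hstack([cv2.resize(c['img'],(384,288)),cv2.resize(c['img'][max(v-45,0):v+45,max(u-50,0):u+50],(400,288),interpolation=2)[:, :400]]))
plan([.544,-.21,.25],90)
E
```

```text
collar_top [(array([ 0.546, -0.209,  0.152]), array([239,  59]), 0.78)]
decanter [(array([ 0.544, -0.21 ,  0.001]), array([244,  72]), 0.75), (array([0.682, 0.027, 0.001]), array([434, 195]), 0.45), (array([ 0.638, -0.199,  0.225]), array([250, 218]), 0.16)]
stopper [(array([ 0.643, -0.199,  0.225]), array([250, 227]), 0.87)]
stopper_lugs []
5016 ((545.030517578125, -208.91610717773438), 30.908458709716797) [0.1441 0.1493 0.1506]
238 56
tcp [ 0.6386 -0.1965  0.2643] zyaw 91.42 shift [-0.949  0.144 -0.111] turn [-0.     0.016 -0.   ] j [-0.48  0.38  1.26  0.    1.5  -2.07]
```

View pics/w2.png

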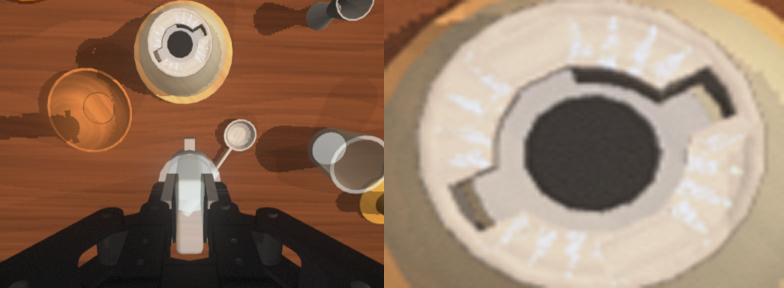

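The wrist view shows the clear decanter's collar at (180,42) of the left half. In the crop, the slots lie lower left (467,210) and upper right (725,92), so they can be measured. The stopper is upright in the jaws at (190,215). Next I rectify the collar onto the z = 0.15 plane.

```bash
cat > collar.py <<'E'
from h import *
def collar(c,z0=.15,cx=.5450,cy=-.2089):
    P=cloud(c); v,u=np.indices(c['z_map'].shape)
    d=np.stack([(u-c['K'][0,2])/c['K'][0,0],(v-c['K'][1,2])/c['K'][1,1],np.ones(u.shape)],-1)@c['R']
    o=-c['R'].T@c['t']; Q=o+d*((z0-o[2])/d[...,2])[...,None]
    face=abs(P[...,2]-z0)<.003
    for _ in range(2):
        rr=np.hypot(Q[...,0]-cx,Q[...,1]-cy)
        f=face&(rr<.034); pts=Q[f][:,:2]
        h=cv2.convexHull((pts*1e4).astype(np.float32))[:,0]/1e4
        A=np.c_[2*h,np.ones(len(h))]; s=np.linalg.lstsq(A,(h**2).sum(1),rcond=None)[0]; cx,cy=s[:2]; rad=np.sqrt(s[2]+cx*cx+cy*cy)
    rr=np.hypot(Q[...,0]-cx,Q[...,1]-cy); an=np.arctan2(Q[...,1]-cy,Q[...,0]-cx)
    print('centre',np.round([cx,cy],4),'r',rad.round(4),'face z',np.median(P[f][:,2]).round(4))
    m=(rr>.019)&(rr<.0255)&(~face)&(P[...,2]<.147)
    a=an[m]; ax=np.angle(np.exp(2j*a).mean())/2; print('slot axis deg',np.degrees(ax).round(2),m.sum())
    for k in (0,np.pi):
        b=np.angle(np.exp(1j*(a-ax-k))); s=abs(b)<.8; b=b[s]; R_=rr[m][s]; w=R_*np.sin(b); print(' side',round(k,1),len(b),'mean off deg',np.degrees(b.mean()).round(2),'across mm',(np.percentile(w,[2,50,98])*1e3).round(1))
    return cx,cy,ax
E
python3 - <<'E'
from collar import *
d=np.load('w2.npz'); c=dict(img=d['img'],z_map=d['z'],K=d['K'],R=d['R'],t=d['t']); collar(c)
for a in ((208.75,76.6),(273.25,39.75)): print(ray(c,*a,.15).round(4))
# stopper tilt/axis: grip cloud in hand
P=cloud(c); s=st(); p=s['tcp_pos']
m=(c['z_map']>0)&(P[...,2]<.305)&(P[...,2]>.21)&(abs(P[...,0]-p[0])<.04)&(abs(P[...,1]-p[1])<.006)
q=P[m]; print(len(q),q.min(0).round(4),q.max(0).round(4))
E
```

```text
centre [ 0.5452 -0.209 ] r 0.0304 face z 0.1495
slot axis deg -60.54 301
 side 0 144 mean off deg -0.08 across mm [-5. -0.  5.]
 side 3.1 157 mean off deg 0.07 across mm [-5.   0.1  5. ]
[ 0.5584 -0.2306  0.15  ]
[ 0.5332 -0.1857  0.15  ]
4655 [ 0.616  -0.2025  0.2257] [ 0.6589 -0.1905  0.302 ]
```

Request:
jog_arm:
  motion:
    - [-0.18,0,-0.02,0,0.095,0]
    - [-0.37,0,-0.04,0,0.19,0]
    - [-0.56,0,-0.06,0,0.285,0]
    - [-0.75,0,-0.08,0,0.38,0]
    - [-0.937,0,-0.1,0,0.475,0]

```text
clock: 9.85
tcp_pos: [0.5444, -0.2094, 0.2644]
tcp_rot: [-0.661, 0.252, -0.252, 0.661]
ft_force: [0.6, -0.5, -2.1]
gripper_width: 0.151
```

Request:
jog_arm:
  motion:
    - [0,0.1,0,0,0.095,0]
    - [0,0.25,0,0,0.19,0]
    - [0,0.4,0,0,0.212,0]
    - [0,0.5,0,0,0.212,0]
    - [0,0.5,0,0,0.212,0]

```text
clock: 10.35
tcp_pos: [0.5444, -0.2092, 0.2126]
tcp_rot: [-0.611, 0.357, -0.354, 0.611]
ft_force: [0.1, -1.0, -2.1]
gripper_width: 0.153
```

```bash
python3 - <<'E'
from h import *
plan([.5452,-.209,.192],29.5); s=st(); print(s['ft_force'].round(2),s['wrist_torque'].round(3))
c=cam('wrist'); cv2.imwrite('pics/w3.png',c['img'])
c=cam('scene'); u,v=px(c,[.545,-.209,.19]); cv2.imwrite('pics/s3.png',cv2.resize(c['img'][v-45:v+45,u-60:u+60],(640,480),interpolation=2))
E
```

```text
tcp [ 0.5444 -0.2092  0.2126] zyaw 29.61 shift [0.003 0.206 0.008] turn [ 0.001  0.001 -0.002] j [-0.57  0.2   1.59  0.    1.36 -1.09]
[ 0.05 -1.01 -2.12] [ 0.014  0.027 -0.052]
```

View pics/w3.png

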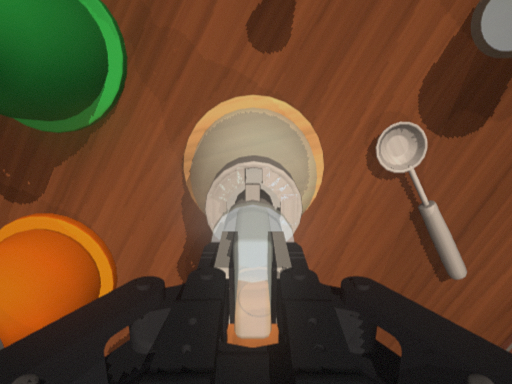

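The wrist view shows the near lug at (253,185) in line with the collar slot at about (253,172), with the stopper centred over the collar. I'll lower it slowly.

Request:
jog_arm:
  motion:
    - [0,0.06,0.008,0,0,0]
    - [0,0.12,0.008,0,0,0]
    - [0,0.18,0.008,0,0,0]
    - [0,0.2,0.008,0,0,0]
    - [0,0.2,0.008,0,0,0]

```text
clock: 10.95
tcp_pos: [0.5457, -0.2098, 0.1936]
tcp_rot: [-0.611, 0.357, -0.356, 0.611]
ft_force: [-0.2, 0.5, -2.7]
gripper_width: 0.15
```

Request:
jog_arm:
  motion:
    - [0,0.015,0,0,0,0]
    - [0,0.03,0,0,0,0]
    - [0,0.045,0,0,0,0]
    - [0,0.06,0,0,0,0]
    - [0,0.06,0,0,0,0]

```text
clock: 11.45
tcp_pos: [0.5459, -0.2099, 0.188]
tcp_rot: [-0.611, 0.356, -0.356, 0.611]
ft_force: [0.2, -0.5, -1.4]
gripper_width: 0.156
```

Request:
jog_arm:
  motion:
    - [0,0.01,0,0,0,0]
    - [0,0.018,0,0,0,0]
    - [0,0.024,0,0,0,0]
    - [0,0.03,0,0,0,0]
    - [0,0.03,0,0,0,0]

```text
clock: 11.95
tcp_pos: [0.5461, -0.21, 0.1855]
tcp_rot: [0.611, -0.356, 0.356, -0.611]
ft_force: [-0.4, -0.7, -0.6]
gripper_width: 0.159
```

Request:
jog_arm:
  motion:
    - [0,0.005,0,0,0,0]
    - [0,0.01,0,0,0,0]
    - [0,0.015,0,0,0,0]
    - [0,0.015,0,0,0,0]
    - [0,0.015,0,0,0,0]

```text
clock: 12.45
tcp_pos: [0.5461, -0.2101, 0.184]
tcp_rot: [0.611, -0.356, 0.356, -0.611]
ft_force: [-1.4, -0.1, 1.6]
gripper_width: 0.155
```

The force, 3.6 N above the carried weight with the underside at about 143.5 mm, matches the seal spring, so the lugs seem to be in the slots. I'll go on down gently.

Request:
jog_arm:
  motion:
    - [0,0.01,0,0,0,0]
    - [0,0.02,0,0,0,0]
    - [0,0.03,0,0,0,0]
    - [0,0.03,0,0,0,0]
    - [0,0.03,0,0,0,0]

```text
clock: 12.95
tcp_pos: [0.5462, -0.2101, 0.181]
tcp_rot: [0.611, -0.356, 0.356, -0.611]
ft_force: [-0.3, 1.1, 3.0]
gripper_width: 0.154
```

Request:
jog_arm:
  motion:
    - [0,0.015,0,0,0,0]
    - [0,0.03,0,0,0,0]
    - [0,0.045,0,0,0,0]
    - [0,0.055,0,0,0,0]
    - [0,0.055,0,0,0,0]

```text
clock: 13.45
tcp_pos: [0.5462, -0.2101, 0.1755]
tcp_rot: [0.611, -0.356, 0.356, -0.611]
ft_force: [-2.4, 0.8, 5.5]
gripper_width: 0.154
```

Request:
jog_arm:
  motion:
    - [0,0.01,0,0,0,0]
    - [0,0.02,0,0,0,0]
    - [0,0.02,0,0,0,0]
    - [0,0.02,0,0,0,0]
    - [0,0.02,0,0,0,0]

```text
clock: 13.95
tcp_pos: [0.5462, -0.2101, 0.1739]
tcp_rot: [0.611, -0.356, 0.356, -0.611]
ft_force: [-2.7, 1.2, 6.2]
gripper_width: 0.157
```

Request:
jog_arm:
  motion:
    - [-0.006,0.006,-0.002,0,0,0]
    - [-0.012,0.012,-0.004,0,0,0]
    - [-0.012,0.012,-0.004,0,0.03,0]
    - [-0.012,0.012,-0.004,0,0.06,0]
    - [-0.012,0.012,-0.004,0,0.09,0]

```text
clock: 14.45
tcp_pos: [0.5461, -0.2099, 0.1733]
tcp_rot: [0.584, -0.398, 0.4, -0.584]
ft_force: [-0.6, 0.1, 7.5]
gripper_width: 0.157
```

```bash
python3 - <<'E'
from h import *
plan([.5452,-.209,.1730],-60.5); s=st(); print(s['ft_force'].round(2),s['wrist_torque'].round(3))
E
```

```text
tcp [ 0.5461 -0.2099  0.1733] zyaw 21.3 shift [-0.012  0.003 -0.005] turn [-0.002  0.909  0.001] j [-0.57  0.23  1.63 -0.    1.28 -0.94]
[-0.6   0.14  7.51] [-0.064  0.088  0.031]
```

Request:
jog_arm:
  motion:
    - [0,0,0,0,0.05,0]
    - [0,0,0,0,0.1,0]
    - [0,0,0,0,0.15,0]
    - [0,0,0,0,0.2,0]
    - [0,0,0,0,0.25,0]

```text
clock: 14.95
tcp_pos: [0.5461, -0.21, 0.1733]
tcp_rot: [0.494, -0.504, 0.507, -0.495]
ft_force: [-0.6, -0.4, 7.1]
gripper_width: 0.162
```

```bash
python3 - <<'E'
from h import *
plan([.5452,-.209,.1730],-60.5); s=st(); print(s['ft_force'].round(2),s['wrist_torque'].round(3))
E
```

```text
tcp [ 0.5461 -0.21    0.1733] zyaw -1.28 shift [-0.009  0.003 -0.01 ] turn [-0.002  0.658  0.   ] j [-0.57  0.23  1.63 -0.    1.28 -0.55]
[-0.56 -0.35  7.11] [-0.064  0.08   0.062]
```

Request:
jog_arm:
  motion:
    - [0,0,0,0,0.06,0]
    - [0,0,0,0,0.12,0]
    - [0,0,0,0,0.18,0]
    - [0,0,0,0,0.24,0]
    - [0,0,0,0,0.3,0]

```text
clock: 15.45
tcp_pos: [0.5462, -0.21, 0.1734]
tcp_rot: [0.362, -0.606, 0.608, -0.363]
ft_force: [0.5, -0.1, 7.2]
gripper_width: 0.156
```

Request:
jog_arm:
  motion:
    - [0,0,0,0,0.05,0]
    - [0,0,0,0,0.1,0]
    - [0,0,0,0,0.15,0]
    - [0,0,0,0,0.2,0]
    - [0,0,0,0,0.25,0]

```text
clock: 15.95
tcp_pos: [0.5462, -0.21, 0.1734]
tcp_rot: [0.237, -0.665, 0.667, -0.238]
ft_force: [0.2, -0.5, 7.7]
gripper_width: 0.158
```

```bash
python3 - <<'E'
from h import *
plan([.5452,-.209,.1730],-60.5); s=st(); print(s['ft_force'].round(2),s['wrist_torque'].round(3))
E
```

```text
tcp [ 0.5462 -0.21    0.1734] zyaw -50.78 shift [ 0.001  0.004 -0.014] turn [-0.002  0.108 -0.001] j [-0.57  0.23  1.63 -0.    1.28  0.31]
[ 0.17 -0.49  7.71] [-0.105  0.049  0.065]
```

Request:
jog_arm:
  motion:
    - [0,0,0,0,0.02,0]
    - [0,0,0,0,0.04,0]
    - [0,0,0,0,0.06,0]
    - [0,0,0,0,0.08,0]
    - [0,0,0,0,0.1,0]

```text
clock: 16.45
tcp_pos: [0.5462, -0.21, 0.1734]
tcp_rot: [0.184, -0.681, 0.683, -0.186]
ft_force: [0.3, -0.4, 6.7]
gripper_width: 0.154
```

```bash
python3 - <<'E'
from h import *
plan([.5452,-.209,.1730],-60.5); s=st(); print(s['ft_force'].round(2),s['wrist_torque'].round(3))
E
```

```text
tcp [ 0.5462 -0.21    0.1734] zyaw -59.66 shift [ 0.004  0.004 -0.013] turn [-0.002  0.009 -0.001] j [-0.57  0.23  1.63 -0.    1.28  0.47]
[ 0.31 -0.44  6.72] [-0.114  0.146  0.052]
```

Request:
jog_arm:
  motion:
    - [0,0,0,0,0.01,0]
    - [0,0,0,0,0.02,0]
    - [0,0,0,0,0.03,0]
    - [0,0,0,0,0.03,0]
    - [0,0,0,0,0.03,0]

```text
clock: 16.95
tcp_pos: [0.5462, -0.2099, 0.1734]
tcp_rot: [0.169, -0.686, 0.687, -0.17]
ft_force: [-0.8, 0.2, 7.8]
gripper_width: 0.155
```

```bash
python3 - <<'E'
from h import *
plan([.5452,-.209,.1730],-60.5); s=st(); print(s['ft_force'].round(2),s['wrist_torque'].round(3))
E
```

```text
tcp [ 0.5462 -0.2099  0.1734] zyaw -62.28 shift [ 0.004  0.003 -0.013] turn [-0.002 -0.02  -0.001] j [-0.57  0.23  1.63 -0.    1.28  0.51]
[-0.76  0.18  7.76] [-0.116  0.045  0.066]
```

Request:
jog_arm:
  motion:
    - [0,0,0,0,0.01,0]
    - [0,0,0,0,0.02,0]
    - [0,0,0,0,0.03,0]
    - [0,0,0,0,0.03,0]
    - [0,0,0,0,0.03,0]

```text
clock: 17.45
tcp_pos: [0.546, -0.2093, 0.1733]
tcp_rot: [0.153, -0.69, 0.691, -0.154]
ft_force: [-0.5, 1.3, 8.4]
gripper_width: 0.155
```

```bash
python3 - <<'E'
from h import *
plan([.5452,-.209,.1730],-60.5); s=st(); print(s['ft_force'].round(2),s['wrist_torque'].round(3))
c=cam('wrist'); u,v=px(c,[.5462,-.21,.2]); print(u,v); cv2.imwrite('pics/w4.png',c['img'])
E
```

```text
tcp [ 0.546  -0.2093  0.1733] zyaw -64.96 shift [ 0.006  0.003 -0.006] turn [-0.001 -0.05  -0.001] j [-0.57  0.23  1.63  0.    1.28  0.56]
[-0.48  1.26  8.38] [0.298 0.205 0.201]
255 283
```

View pics/w4.png

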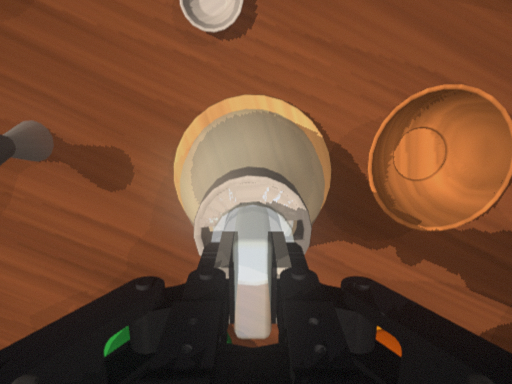

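The torque jumped to 0.2 N m with a sideways nudge, so that is the end wall. The picture shows the stopper upright in the collar at about (252,225), with the grip turned a quarter. I ease back a touch and let it rise.

Request:
jog_arm:
  motion:
    - [0,0,0,0,-0.015,0]
    - [0,-0.01,0,0,-0.015,0]
    - [0,-0.02,0,0,-0.015,0]
    - [0,-0.03,0,0,-0.015,0]
    - [0,-0.03,0,0,-0.015,0]

```text
clock: 18.0
tcp_pos: [0.546, -0.2093, 0.176]
tcp_rot: [0.161, -0.688, 0.689, -0.162]
ft_force: [-0.2, 1.4, 5.9]
gripper_width: 0.154
```

Request:
jog_arm:
  motion:
    - [0,-0.005,0,0,0,0]
    - [0,-0.01,0,0,0,0]
    - [0,-0.015,0,0,0,0]
    - [0,-0.015,0,0,0,0]
    - [0,-0.015,0,0,0,0]

```text
clock: 18.5
tcp_pos: [0.546, -0.2093, 0.1772]
tcp_rot: [0.16, -0.688, 0.689, -0.162]
ft_force: [0.3, 0.8, 6.4]
gripper_width: 0.154
```

Request:
jog_arm:
  motion:
    - [0,-0.005,0,0,0,0]
    - [0,-0.01,0,0,0,0]
    - [0,-0.01,0,0,0,0]
    - [0,-0.01,0,0,0,0]
    - [0,-0.01,0,0,0,0]

```text
clock: 19.0
tcp_pos: [0.5458, -0.2093, 0.178]
tcp_rot: [0.161, -0.688, 0.689, -0.162]
ft_force: [4.4, 0.4, 5.3]
gripper_width: 0.153
```

Request:
jog_arm:
  motion:
    - [0,-0.005,0,0,0,0]
    - [0,-0.01,0,0,0,0]
    - [0,-0.01,0,0,0,0]
    - [0,-0.01,0,0,0,0]
    - [0,-0.01,0,0,0,0]

```text
clock: 19.5
tcp_pos: [0.5457, -0.2093, 0.1784]
tcp_rot: [0.161, -0.688, 0.689, -0.162]
ft_force: [6.3, -0.6, 1.1]
gripper_width: 0.154
```

Fz falls off quickly at TCP 0.1784 (underside ≈ 138 mm), so the lugs have met the notch roof at the locked height. I relax the side load and release.

Request:
jog_arm:
  motion:
    - [0,0.006,0,0,0,0]
    - [0,0.006,0,0,0,0]
    - [0,0.006,0,0,0,0]
    - [0,0.006,0,0,0,0]
    - [0,0.006,0,0,0,0]

```text
clock: 20.0
tcp_pos: [0.5452, -0.2093, 0.1782]
tcp_rot: [0.161, -0.688, 0.689, -0.161]
ft_force: [4.8, -1.5, 4.9]
gripper_width: 0.153
```

Request:
jog_arm:
  motion:
    - [0,0,0,0,0,0]
    - [0,0,0,0,0,0]
    - [0,0,0,0,0,0]
    - [0,0,0,0,0,0]
    - [0,0,0,0,0,0]
  jaw: 0.2

```text
clock: 20.5
tcp_pos: [0.5447, -0.209, 0.1775]
tcp_rot: [-0.162, 0.689, -0.688, 0.161]
ft_force: [-0.0, 0.3, -0.1]
gripper_width: 0.602
```

```bash
python3 - <<'E'
from h import *
plan([.5452,-.209,.26],-60.5); s=st(); print(s['ft_force'].round(2),s['wrist_torque'].round(3),s['gripper_width'])
c=cam('wrist'); P=cloud(c)
m=(c['z_map']>0)&(P[...,2]>.19)&(P[...,2]<.23)&(np.hypot(P[...,0]-.5455,P[...,1]+.2093)<.024)
q=P[m]; q=q[q[:,2]>np.percentile(q[:,2],95)-.004]
rr=cv2.minAreaRect(q[:,:2].astype(np.float32)*1000); print(len(q),np.round(rr[0],1),np.round(rr[1],1),rr[2],'ztop',np.percentile(q[:,2],[50,95]).round(4))
cv2.imwrite('pics/w5.png',c['img'])
E
```

```text
tcp [ 0.5447 -0.209   0.1775] zyaw -63.64 shift [-0.004 -0.825  0.002] turn [ 0.001 -0.035  0.001] j [-0.57  0.23  1.63 -0.    1.29  0.54]
[-0.04  0.25 -0.09] [-0.007  0.054 -0.001] 0.6016170582276616
3860 [ 546.3 -208.4] [40.1 13.9] 26.17555046081543 ztop [0.2134 0.2145]
```

View pics/w5.png

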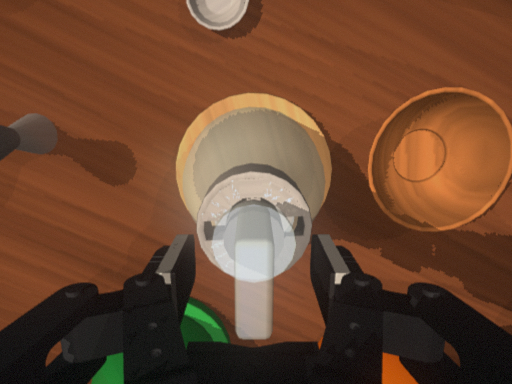

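The stopper stands free at (253,260) between the open jaws, grip top at 0.2140–0.2145 (138 + 76 = 214 mm locked; unlocked it would be 221). It has turned about 93° from the slots, which are visible empty at (213,230) and (297,222). I retreat upward.

Request:
jog_arm:
  motion:
    - [0,-0.1,0,0,0,0]
    - [0,-0.3,0,0,0,0]
    - [0,-0.55,0,0,0,0]
    - [0,-0.8,0,0,0,0]
    - [0,-1,0,0,0,0]

```text
clock: 21.05
tcp_pos: [0.5455, -0.2094, 0.2807]
tcp_rot: [0.161, -0.688, 0.689, -0.162]
ft_force: [0.2, 0.1, -0.5]
gripper_width: 0.597
```

Request:
jog_arm:
  motion:
    - [0.2,-0.05,0,0,0,0]
    - [0.4,-0.1,0,0,0,0]
    - [0.6,-0.2,0,0,0,0]
    - [0.6,-0.2,0,0,0,0]
    - [0.6,-0.2,0,0,0,0]

```text
clock: 21.55
tcp_pos: [0.4917, -0.2359, 0.2988]
tcp_rot: [0.161, -0.688, 0.689, -0.161]
ft_force: [0.0, -0.5, -1.0]
gripper_width: 0.6
```

```bash
python3 - <<'E'
from h import *
s=st(); print(s['clock'],s['tcp_pos'].round(3),s['ft_force'].round(2))
c=cam('wrist'); P=cloud(c)
m=(c['z_map']>0)&(P[...,2]>.2)&(P[...,2]<.23)&(np.hypot(P[...,0]-.5455,P[...,1]+.2093)<.03)
q=P[m]; q=q[q[:,2]>np.percentile(q[:,2],95)-.004]
rr=cv2.minAreaRect(q[:,:2].astype(np.float32)*1000); print(len(q),np.round(rr[0],1),np.round(rr[1],1),rr[2],'ztop',np.percentile(q[:,2],[5,50,95]).round(4))
A=np.c_[q[:,:2]-q[:,:2].mean(0),np.ones(len(q))]; print('tilt',np.linalg.lstsq(A,q[:,2],rcond=None)[0].round(3))
for n in('scene','top'):
    c=cam(n); print([(l,np.round(d['point'],3).tolist(),round(d['score'],2)) for l in('stopper','stopper_grip') for d in viewer.tip_of(n,l)][:3])
    if n=='scene': cv2.imwrite('pics/s5.png',cv2.resize(c['img'],(800,600)))
E
```

```text
21.55 [ 0.492 -0.236  0.299] [ 0.02 -0.48 -1.03]
1290 [ 545.8 -208.8] [39.4 13.5] 25.576194763183594 ztop [0.2115 0.2133 0.2146]
tilt [ 0.001 -0.002  0.213]
[('stopper', [0.773, 0.143, -0.003], 0.37), ('stopper_grip', [0.547, -0.204, 0.199], 0.7)]
[('stopper', [0.544, -0.206, 0.138], 0.58), ('stopper_grip', [0.544, -0.212, 0.193], 0.4)]
```

View pics/s5.png

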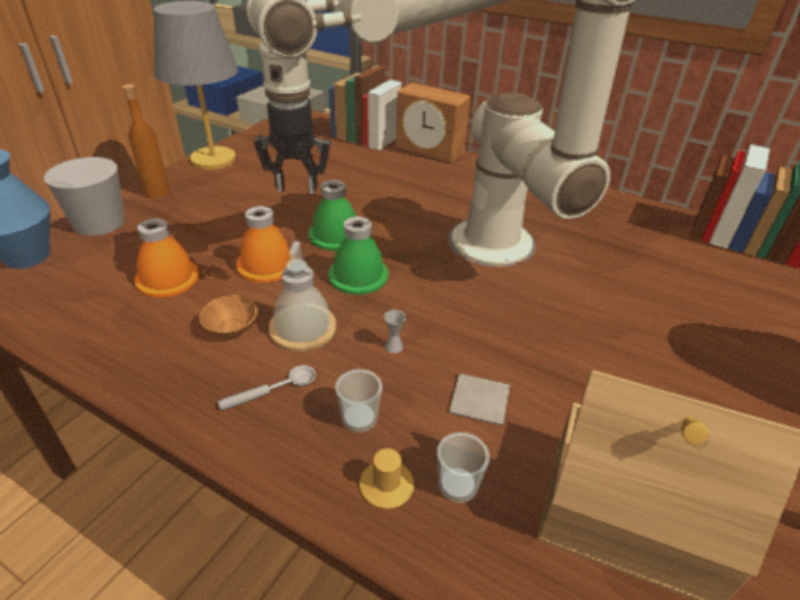

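The scene view shows the stopper upright in the clear decanter at about (296,260), the coaster empty at (480,398), everything else where it was, and the gripper clear. I hand the job in.

```bash
python3 -c "
from rig import job
print(job.job_done())"
```

```text
the job is handed in; nothing more can be done
None
```

The stopper is locked in the clear decanter's collar. I handed the job in at about 22 s of the 72 s allowed.

- **Insertion:** I found the slots with the wrist camera, at about -60.5° in the world frame. The lugs went straight in, and the force rose only as the spring should.
- **Twist:** I pressed to about 133 mm and turned it clockwise until the end wall was felt. I then let it rise until the lugs met the notch roof and released it.
- **Force:** the largest readings were about 8 N vertical and 6 N sideways.

**Last checks:**
- The grip top sits at 0.2133–0.2146 m, which puts the underside at about 138 mm. That is the locked height; unlocked, the top would be at about 221 mm.
- The stopper stands upright and centred within about 1 mm, and the top camera's network puts its origin at 0.138 m.
- The scene picture shows the bystanders and look-alikes where they were, with the gripper clear.

**Disagreements:**
- The twist measured about 93–94° from the slot angle seen, against the nominal 90°.
- The scene camera's network also reported a stopper at (0.773, 0.143) with a score of only 0.37. By position that is the candle holder, so I ignored it.

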